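Knock the brass bushing up out of its drill guide block

TASK

Take the dark wooden drill guide block that holds the brass bushing, set it level over the knock-out post on the round green base, and press it right down onto the base so that the post pokes through the hole underneath and pushes the tight bushing up out of its recess. Let go and leave it sitting there with the bushing standing proud; leave the other guide block, with the grey steel bushing, where it is.

Things in the scene. Friction and masses are not known exactly. Their poses are not given: they have to be found in the camera images.
- brass_block: Dark walnut box, 100 (x) by 60 (y) by 42 mm high, 0.4 kg with its bushing; a yellow brass bushing sits flush in the middle of its top. Origin: centre of its underside; starts flat on the bench, z up. Bushing recess 37 mm wide, 30 mm deep; below it a 28 mm access hole runs through the 12 mm thick floor, centred on the origin. Grip it across its 60 mm width.
- brass_bushing (a joint): Rise of the brass bushing (36 mm diameter, 30 mm high, dark spot on top) in its block, in m: 0 flush (its underside 12 mm above the block's underside), at most 0.028. Tight fit: slides straight up under about 6 N, more if pushed fast, and stays where left; the block's own weight is not enough.
- knockout: Fixed to the bench: round green base, 120 mm diameter, 15 mm thick, with an upright steel post 12 mm thick (9 mm at its bevelled tip) in its centre. The tip is 45 mm above the bench, 30 mm above the base's top. Origin: on the post's axis, on the bench. With the block fully down on the base the bushing stands 18 mm proud.
- steel_block: The other drill guide block, the same in shape and size but with a grey steel bushing. Origin: centre of its underside. To be left alone.
Things that resemble listed ones, but are neither listed nor needed, are in the scene too. Leave any pink look-alike of the brass_block alone.

How it is judged:
By the outcome, as a careful person would: the job done as asked, in the order asked, and still so for the second after the job is handed in, with the robot touching nothing.
It also fails if it takes over 32 s, if anything falls off the work surface, if the arm or the gripper's body presses on something with over 40 N, if the wrist force passes 120 N, or if a joint passes its speed limit or range.

ROBOT

A 6-joint arm with a two-finger parallel gripper is mounted at the origin on the work surface. World frame = base frame: x ahead of the robot, y to its left, z up, the work surface at z = 0. Lengths are in m, angles in rad, forces in N, time in s.
With the tool pointing down it reaches from about 0.35 to 0.775 m from the base axis. Payload 5.5 kg.
Tool frame: the origin (TCP) lies midway between the tips of the shut fingers; the grasp point (between the pads) lies r.grasp_offset behind it (r.grasp_offset is the distance from the TCP to the grasp point, in m); z points along the fingers, y is the direction in which the jaws open and shut (so a half turn about z gives the same grasp; the last joint's range is limited). The gripper opens to 85 mm and grips with 20 to 120 N. Pads are 22 mm wide; open, the fingers measure 114 mm over their backs; the gripper's body (76 mm by 85 mm) begins 54 mm behind the grasp point. The pads swing forward as they close: fully open they stand 13 mm farther back than shut.
Start: joints at [0.997, 0.313, 0.046, 1.304, 0, 1.431], TCP at [0.242, 0.522, 0.231] pointing down, gripper open.
Joint ranges: [-2.76, 2.76], [-0.86, 1.69], [-1.03, 1.26], [-2.2, 2.34], [-1.47, 1.5], [-3.14, 3.14]. Speed limits (rad/s): [2.57, 2.57, 3.14, 3.14, 3.14, 3.14].

INTERFACE

Orientations are given as a unit quaternion [w, x, y, z].
In Python, from workcell import r, read_camera gives the robot as it stands.
- The arm moves only by the shell command python3 -m pendant 'ROWS' [FORCE]. ROWS is JSON, one flat list of numbers, 7 for each row, row after row: the opening, from 0 (shut) to 1 (fully open), then the shift along the tool's x, y, z in mm, then the turn, a rotation vector about the tool's x, y, z in degrees. A call has 1 to 10 rows; each row shifts and turns the commanded pose from where the row before left it, along the tool's axes as they then stand; what a row does not reach is not made up. A row lasts 1/12 s, in which the tool goes at most 41.7 mm and 7.16 degrees, less where a joint would pass 70% of its speed; a pose out of reach is approached as far as the arm can. A call with a gripper value outside its range is refused whole. The fingers move at their own pace and stop on an object; FORCE is the grip in N (left out, the last holds). Time passes only in rows, so rows that do not move let the fingers close. It gives the time, the measured TCP pose, the force and the opening at its end, in the units of the state.
- r.get_state(): the state, without advancing time (a new reading comes with each control period).
- read_camera(name): name is "scene" or "top" or "wrist"; returns a dict with "color" (480x640x3 uint8, red, green, blue), "z_map" (480x640 float32, m along the optical axis (not along the pixel's ray), 0 where there is no reading), "camera_matrix" (3x3 intrinsics, pixels), "extrinsics" (4x4, takes a point from camera to world coordinates); the wrist camera has in their place "T_tool_cam" (4x4, takes a point from camera to tool coordinates, whose origin is the TCP and whose axes are the flange's). Camera axes: x right, y down, z forward; pixel columns grow to the right and rows downward; lengths in m; the calibration is good to about 2 mm. A picture is of the moment at which its call begins: read the wrist's pose just before it.
- r.finish_job(): hands the job in, once; it reports no verdict.
The state is a dict: "time": time; "joints": joint angles; "joint_velocities": joint speeds; "effort": joint torques, N m; "ee_pos": TCP position; "tool_rot": TCP orientation; "ft_force": force on the tool from outside, world axes, zero at the start; "ft_torque": the same for the moment, N m; "grip_width": finger opening in m.
Only numpy, scipy, OpenCV 4.12 (cv2) and the standard library are available. Lean on these libraries where they do the work, as an engineer would, in place of code of your own. Each camera call takes 0.05 s, during which the arm holds its last target.

## Working session

There is one attempt and no reset: what is moved stays moved. The work goes in short steps, Python scripts to look and compute and a shell command to move; the robot and the scene stay as the last step left them, time stands still between calls to the robot, and variables do not carry over. Pictures are saved under pics/ and viewed, and the job is handed in when it is done.

```bash
mkdir -p pics; ls; cat > h.py <<'E'
import numpy as np, cv2
from workcell import r, read_camera
from scipy.spatial.transform import Rotation as R
def snap(n,f):
    s=r.get_state(); c=read_camera(n); cv2.imwrite('pics/'+f,c['color'][:,:,::-1])
    T=np.array(c['extrinsics']) if 'extrinsics' in c else None
    if T is None:
        q=s['tool_rot']; W=np.eye(4); W[:3,:3]=R.from_quat([q[1],q[2],q[3],q[0]]).as_matrix(); W[:3,3]=s['ee_pos']; T=W@np.array(c['T_tool_cam'])
    np.savez('pics/'+f[:-4]+'.npz',c=c['color'],z=c['z_map'],K=c['camera_matrix'],T=T)
def load(f): return np.load('pics/'+f+'.npz')
def pt(d,u,v,z=None):
    K=d['K'];zz=d['z'][int(v),int(u)] 
    ray=np.array([(u-K[0,2])/K[0,0],(v-K[1,2])/K[1,1],1.]);T=d['T']
    if z is not None:
        w=T[:3,:3]@ray; zz=(z-T[2,3])/w[2]
    return T[:3,:3]@(ray*zz)+T[:3,3]
E
python3 - <<'E'
from h import *
print(r.get_state(), r.grasp_offset)
snap('top','top0.png');snap('scene','scene0.png')
E
```

```text
pics
{'time': 0.0, 'joints': array([ 9.97385126e-01,  3.13979930e-01,  4.49694204e-02,  1.30361771e+00,
       -1.77006575e-06,  1.43118581e+00]), 'joint_velocities': array([-0.00020441, -0.00170498, -0.00021777, -0.00026431, -0.0019563 ,
       -0.00023056]), 'effort': array([ 3.00873784e-03, -4.80627179e+01,  2.98534387e+01,  1.92013092e-02,
        2.45367364e-04,  8.40379585e-06]), 'ee_pos': array([0.24141336, 0.52128963, 0.23041663]), 'tool_rot': array([-3.18842178e-04,  2.15203539e-01,  9.76568788e-01, -8.58661353e-04]), 'ft_force': array([-0.53433932, -0.15134206, -0.11144399]), 'ft_torque': array([-0.0141713 ,  0.00296839,  0.0525201 ]), 'grip_width': 0.08536059421948675} 0.0187
```

View pics/top0.png

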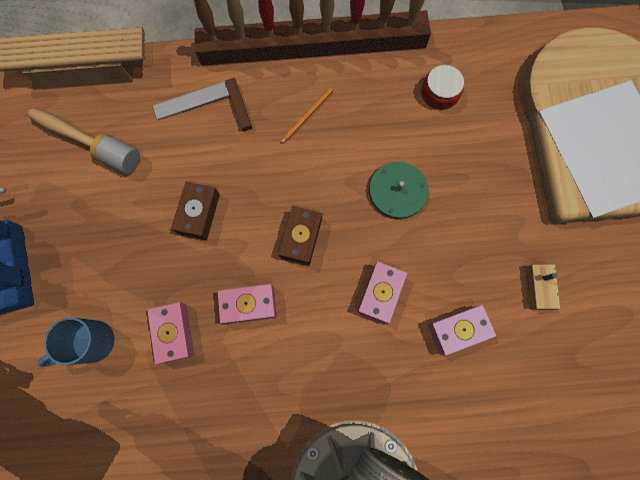

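View pics/scene0.png

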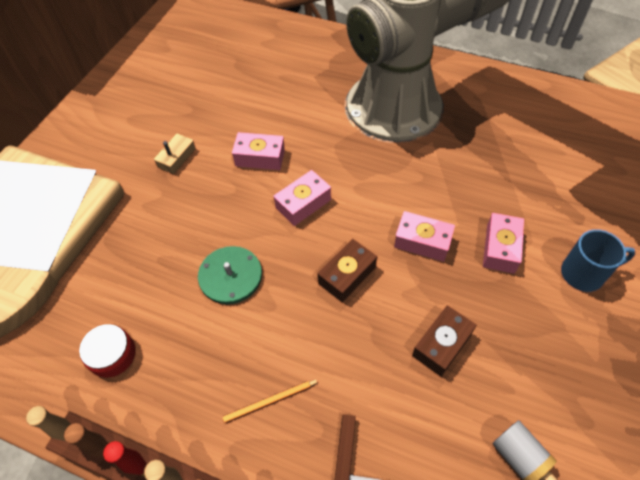

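The dark block with the brass bushing is at top px (300,234). Possible confusions are the dark steel-bushing block (194,208) and the pink look-alikes with brass (168,333), (246,303), (383,292) and (464,329). The green base with its post is at (399,188). I'll check my choice in a close crop.

```bash
python3 - <<'E'
from h import *
d=load('top0'); s=load('scene0')
im=d['c'][:,:,::-1]
cv2.imwrite('pics/c1.png',cv2.resize(im[140:280,260:440],None,fx=4.4,fy=4.2,interpolation=cv2.INTER_CUBIC)[:600,:800])
for u,v in [(300,234),(194,208),(399,188),(385,205),(330,300),(400,184)]: print(u,v,pt(d,u,v))
for u,v in [(347,265),(230,290),(445,336)]: print('s',u,v,pt(s,u,v))
print(d['T'])
E
```

```text
300 234 [0.46624033 0.06308902 0.04061778]
194 208 [0.5349723  0.26331525 0.04466008]
399 188 [ 0.54531949 -0.13957016  0.031258  ]
385 205 [ 0.51841335 -0.11097805  0.0128778 ]
330 300 [3.39687853e-01 1.63002502e-02 4.52779750e-05]
400 184 [ 0.54821405 -0.13939298  0.04582823]
s 347 265 [0.46819396 0.06175333 0.04280823]
s 230 290 [ 0.58039044 -0.12504965  0.01341995]
s 445 336 [0.53579086 0.26372722 0.04099618]
[[-0.08682064 -0.9708813   0.22327488  0.25343728]
 [-0.99621592  0.08551164 -0.01554341  0.04062832]
 [-0.00400179 -0.22377948 -0.97463159  0.85964037]
 [ 0.          0.          0.          1.        ]]
```

View pics/c1.png

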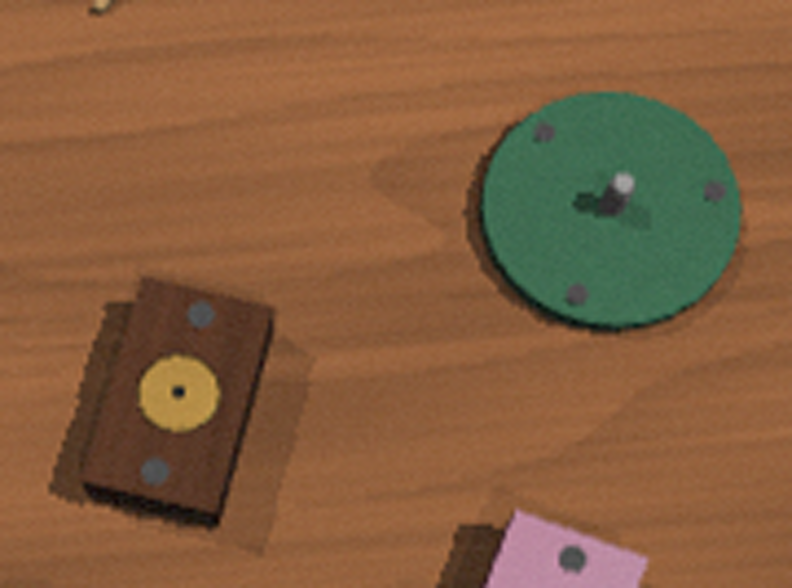

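The crop confirms the dark walnut block with a yellow bushing: spot at (178,391), end screws at (200,314) and (155,470). The post tip is at (624,183).

```bash
python3 - <<'E'
from h import *
d=load('top0'); s=load('scene0')
f=lambda x,y:(260+x/4.4-.4,140+y/4.2-.4)
for n,p,z in [('spot',(178,391),.042),('scr1',(200,314),.042),('scr2',(155,470),.042),('A',(143,278),.042),('B',(273,310),.042),('C',(216,522),.042),('D',(85,487),.042),('tip',(624,183),.045)]:
    print(n,pt(d,*f(*p),z))
def fitg(d):
    h=cv2.cvtColor(d['c'],cv2.COLOR_RGB2HSV); m=cv2.inRange(h,(65,90,60),(90,255,255))
    m=cv2.morphologyEx(m,cv2.MORPH_CLOSE,np.ones((9,9)))
    n,l,st,c=cv2.connectedComponentsWithStats(m); i=1+np.argmax(st[1:,4])
    ct,_=cv2.findContours((l==i).astype(np.uint8),0,1)
    P=np.array([pt(d,*q[0],.015)[:2] for q in ct[0]],np.float32)
    print('disc',cv2.minEnclosingCircle(P),P.min(0),P.max(0))
def br(d):
    h=cv2.cvtColor(d['c'],cv2.COLOR_RGB2HSV); m=cv2.inRange(h,(18,110,120),(32,255,255))
    n,l,st,c=cv2.connectedComponentsWithStats(m)
    for i in range(1,n):
        if st[i,4]>60: print('brass',c[i],st[i,4],pt(d,*c[i],.042))
for x in (d,s): fitg(x); br(x)
im=s['c'][:,:,::-1]
cv2.imwrite('pics/c2.png',cv2.resize(im[220:320,190:390],None,fx=4,fy=4,interpolation=cv2.INTER_CUBIC))
q=r.get_state()['tool_rot']; print(R.from_quat([q[1],q[2],q[3],q[0]]).as_matrix().round(3))
E
```

```text
spot [0.46844186 0.06274887 0.042     ]
scr1 [0.50407501 0.05030681 0.042     ]
scr2 [0.43260035 0.07545329 0.042     ]
A [0.52358825 0.07398554 0.042     ]
B [0.50316486 0.01820114 0.042     ]
C [0.40653188 0.05121241 0.042     ]
D [0.42743012 0.10602233 0.042     ]
tip [ 0.54997396 -0.14255584  0.045     ]
disc ((0.5492213368415833, -0.14134581387043), 0.05921107903122902) [ 0.49006417 -0.20037013] [ 0.60757864 -0.08245143]
brass [595.10650888  40.82248521] 338 [ 0.83257637 -0.59321195  0.042     ]
brass [593.5266055   54.50642202] 545 [ 0.80034753 -0.58245065  0.042     ]
brass [27.25       55.09722222] 72 [0.9062024  0.60810525 0.042     ]
brass [624.65853659  63.43902439] 82 [ 0.77356264 -0.64238495  0.042     ]
brass [562.62048193  71.69277108] 166 [ 0.7659654  -0.50928649  0.042     ]
brass [603.83173077  75.24519231] 208 [ 0.75010058 -0.59269225  0.042     ]
brass [544.40343348  91.07296137] 233 [ 0.72491095 -0.46252756  0.042     ]
brass [ 90.85549133 140.57225434] 173 [0.69665487 0.46803152 0.042     ]
brass [568.92105263 175.79824561] 114 [ 0.53723762 -0.47325572  0.042   
[... 678 characters left out ...]
0.28379713  0.46599219  0.042     ]
brass [608.39393939  71.06060606] 66 [-0.2454367   0.44403924  0.042     ]
brass [257.47058824 144.46218487] 119 [ 0.26035627 -0.22118777  0.042     ]
brass [301.78145695 191.35761589] 151 [ 0.34190943 -0.08290631  0.042     ]
brass [424.65294118 229.91764706] 170 [0.34194176 0.17136955 0.042     ]
brass [505.77710843 236.80120482] 166 [0.30149028 0.31721177 0.042     ]
brass [347.16666667 264.3495935 ] 246 [0.46635789 0.06139497 0.042     ]
brass [263.75070028 401.80952381] 357 [0.74838326 0.02806009 0.042     ]
brass [541.73563218 469.33716475] 261 [0.6865644  0.44993305 0.042     ]
[[-0.907  0.42  -0.001]
 [ 0.42   0.907 -0.001]
 [ 0.    -0.002 -1.   ]]
```

View pics/c2.png

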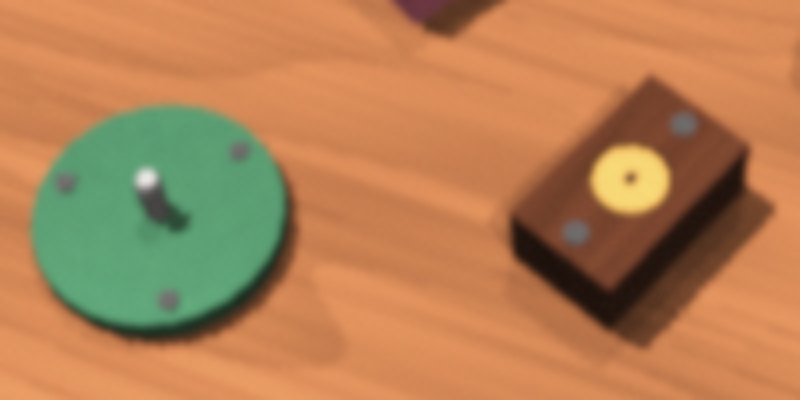

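Measured position of the brass block is (0.467, 0.062), with the long axis at about -19.4°. The post is at (0.550, -0.1415), and both cameras and the disc outline agree on it. Now moving above the block.

```bash
python3 -m pendant '[1,-30.6,-24.7,0,0,0,0, 1,-30.6,-24.7,0,0,0,0, 1,-30.6,-24.7,0,0,0,0, 1,-30.6,-24.7,0,0,0,0, 1,-30.6,-24.7,0,0,0,0, 1,-30.6,-24.7,0,0,0,0, 1,-30.6,-24.7,0,0,0,0, 1,-30.6,-24.7,0,0,0,0, 1,-30.6,-24.7,0,0,0,0, 1,-30.6,-24.7,0,0,0,0]' 80 
python3 -m pendant '[1,-30.6,-24.7,0,0,0,0, 1,-30.6,-24.7,10,0,0,0, 1,-30.6,-24.7,20,0,0,0, 1,0,0,20,0,0,-5.5, 1,0,0,20,0,0,0, 1,0,0,0,0,0,0, 1,0,0,0,0,0,0]' 
python3 - <<'E'
from h import *
snap('wrist','w1.png')
q=r.get_state()['tool_rot']; print(R.from_quat([q[1],q[2],q[3],q[0]]).as_matrix().round(3))
E
```

```text
time: 0.93
ee_pos: [0.4157, 0.1672, 0.2311]
tool_rot: [-0.0, 0.215, 0.977, 0.0]
ft_force: [1.2, 0.4, 0.3]
grip_width: 0.0855
time: 1.52
ee_pos: [0.4655, 0.065, 0.1615]
tool_rot: [-0.002, 0.169, 0.986, -0.0]
ft_force: [-0.4, 0.2, 1.1]
grip_width: 0.0858
[[-0.943  0.332 -0.001]
 [ 0.332  0.943  0.   ]
 [ 0.001 -0.    -1.   ]]
```

View pics/w1.png

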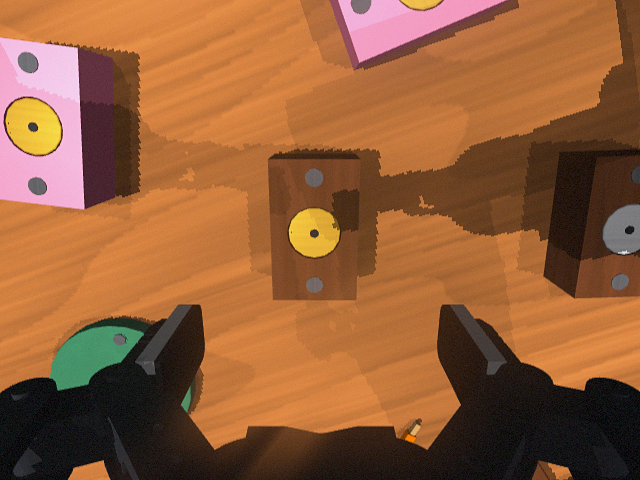

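The wrist view shows the walnut block square to the jaws, with its spot at (314,233) and screws at (314,177) and (314,285). I'll measure it in the tool frame.

```bash
python3 - <<'E'
from h import *
d=load('w1'); s=r.get_state(); q=s['tool_rot']; M=R.from_quat([q[1],q[2],q[3],q[0]]).as_matrix()
for u,v in [(314,233),(314,177),(314,285),(270,160),(357,160),(273,300),(357,300)]:
    p=pt(d,u,v,.042); print(u,v,p,pt(d,u,v),(M.T@(p-s['ee_pos'])*1000).round(1))
print(s['ee_pos'])
E
```

```text
314 233 [0.46648569 0.06128526 0.042     ] [0.46662853 0.0612256  0.04146428] [ -1.5  -3.8 120.7]
314 177 [0.43062096 0.0741     0.042     ] [0.43082537 0.07400157 0.04042078] [ 36.6  -3.6 120.7]
314 285 [0.50255556 0.04839721 0.042     ] [0.50258773 0.04838444 0.0419205 ] [-39.8  -4.  120.6]
270 160 [0.410855   0.05099611 0.042     ] [0.41085877 0.05098555 0.04192994] [ 47.6 -31.9 120.7]
357 160 [0.42951381 0.10397893 0.042     ] [0.42965987 0.10403956 0.04083334] [ 47.5  24.3 120.7]
273 300 [0.50374782 0.01679888 0.042     ] [ 0.52150181  0.00458335 -0.00139014] [-51.4 -33.4 120.6]
357 300 [0.52373472 0.07352566 0.042     ] [ 0.54464698  0.07074697 -0.00106227] [-51.5  26.8 120.6]
[0.4664096  0.06531689 0.16265309]
```

```bash
python3 -m pendant '[1,-1.5,-3.8,35,0,0,0, 1,0,0,35,0,0,0, 1,0,0,30,0,0,0, 1,0,0,25,0,0,0, 1,0,0,15,0,0,0, 1,0,0,15,0,0,0, 1,0,0,0,0,0,0]'
python3 -m pendant '[0,0,0,0,0,0,0, 0,0,0,0,0,0,0, 0,0,0,0,0,0,0, 0,0,0,0,0,0,0, 0,0,0,0,0,0,0, 0,0,0,0,0,0,0, 0,0,0,0,0,0,0, 0,0,0,0,0,0,0]' 80
```

```text
time: 2.15
ee_pos: [0.466, 0.0618, 0.0063]
tool_rot: [-0.001, 0.167, 0.986, -0.0]
ft_force: [-0.4, 0.2, 0.1]
grip_width: 0.0855
time: 2.82
ee_pos: [0.4687, 0.0611, 0.0095]
tool_rot: [0.002, 0.168, 0.986, 0.0]
ft_force: [-0.1, 0.2, 6.1]
grip_width: 0.059
```

```bash
python3 -m pendant '[0,0,0,-8,0,0,0, 0,0,0,-20,0,0,0, 0,0,0,-25,0,0,0, 0,0,0,-25,0,0,0, 0,0,0,-12,0,0,0, 0,0,0,0,0,0,0, 0,0,0,0,0,0,0]'
python3 - <<'E'
from h import *
snap('wrist','w2.png');snap('scene','s2.png');snap('top','t2.png')
s=r.get_state();print(s['ee_pos'],s['ft_force'],s['ft_torque'])
q=s['tool_rot']; print(R.from_quat([q[1],q[2],q[3],q[0]]).as_matrix().round(3))
E
```

```text
time: 3.4
ee_pos: [0.4675, 0.0611, 0.0984]
tool_rot: [0.001, 0.168, 0.986, 0.0]
ft_force: [-0.9, 0.3, -3.3]
grip_width: 0.0587
[0.46569885 0.0611661  0.09630092] [-0.23436649  0.65460413 -4.25853724] [-0.05454715  0.03778125 -0.0320626 ]
[[-0.943  0.331 -0.002]
 [ 0.331  0.943  0.   ]
 [ 0.002 -0.001 -1.   ]]
```

View pics/w2.png

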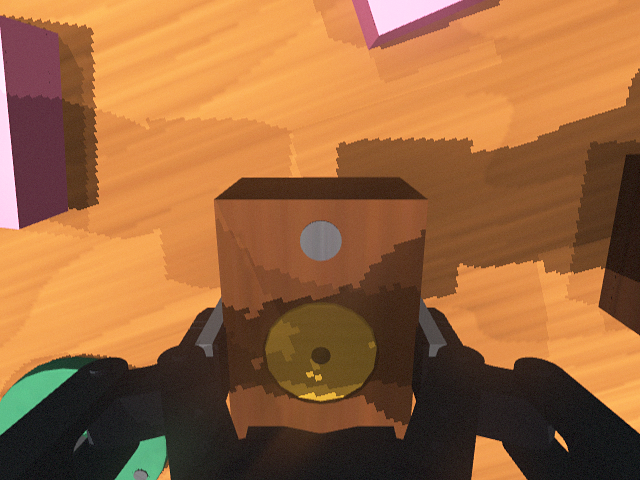

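View pics/s2.png

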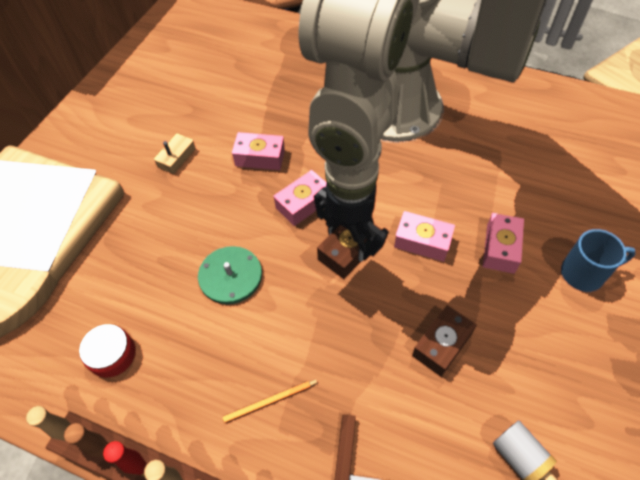

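It is held: the spot is at (321,355) and the near screw at (321,240) in the wrist view. I'll check the level and where the block sits in the grip.

```bash
python3 - <<'E'
from h import *
d=load('w2'); s=r.get_state(); q=s['tool_rot']; M=R.from_quat([q[1],q[2],q[3],q[0]]).as_matrix();K=d['K']
T=d['T']
def reg(u0,u1,v0,v1):
    v,u=np.mgrid[v0:v1:3,u0:u1:3]; z=d['z'][v,u]; k=z>0
    P=np.stack([(u-K[0,2])/K[0,0]*z,(v-K[1,2])/K[1,1]*z,z],-1)[k]
    return P@T[:3,:3].T+T[:3,3]
P=np.vstack([reg(235,410,205,410)]); m=np.median(P[:,2]); P=P[abs(P[:,2]-m)<.008]
A=np.c_[P[:,:2],np.ones(len(P))]; c=np.linalg.lstsq(A,P[:,2],rcond=None)[0]; print('slopes deg',np.degrees(c[:2]),len(P))
n=np.array([-c[0],-c[1],1]); n/=np.linalg.norm(n); print('normal tool deg',np.degrees(M.T@n))
for u,v in [(321,355),(321,240),(215,199),(428,199)]:
    zt=m; p=pt(d,u,v,zt); print(p,((M.T@(p-s['ee_pos']))*1000).round(1), pt(d,u,v))
ee=s['ee_pos']; print(ee)
E
```

```text
slopes deg [-0.20906641  0.22869923] 4054
normal tool deg [ -0.14171329  -0.17925432 -57.29532385]
[0.46661574 0.06280949 0.12994531] [ -0.2   1.8 -33.6] [0.46619517 0.06295454 0.13061965]
[0.43067955 0.07541158 0.12994531] [ 37.8   1.8 -33.6] [0.43047412 0.07548112 0.13063687]
[0.40950911 0.05143345 0.12994531] [ 49.9 -27.8 -33.5] [0.40954534 0.0513232  0.12959915]
[0.42927163 0.10764094 0.12994531] [ 49.8  31.8 -33.5] [ 0.46641104  0.13277269 -0.00070375]
[0.46569885 0.0611661  0.09630092]
```

Level within 0.3°, centred in the grip, underside at about 0.088. Now carrying it over the post.

```bash
python3 -m pendant '[0,-8,-9,0,0,0,0, 0,-20,-22.4,0,0,0,0, 0,-25,-28,0,0,0,0, 0,-25,-28,0,0,0,0, 0,-25,-28,0,0,0,0, 0,-22,-24.6,0,0,0,0, 0,-15,-16.8,0,0,0,0, 0,-6.8,-7.3,0,0,0,0, 0,0,0,0,0,0,0, 0,0,0,0,0,0,0]'
python3 - <<'E'
from h import *
snap('wrist','w3.png');snap('scene','s3.png');snap('top','t3.png')
s=r.get_state();print(s['ee_pos'],s['ft_force'])
for n,b in (('s3',(150,190,350,340)),('t3',(330,120,470,250))):
    im=load(n)['c'][:,:,::-1]; cv2.imwrite('pics/%sc.png'%n,cv2.resize(im[b[1]:b[3],b[0]:b[2]],None,fx=4,fy=4,interpolation=cv2.INTER_CUBIC))
E
```

```text
time: 4.38
ee_pos: [0.5501, -0.1425, 0.0961]
tool_rot: [-0.001, 0.169, 0.986, 0.001]
ft_force: [0.2, 0.6, -3.6]
grip_width: 0.0586
[ 0.55004523 -0.14103839  0.09688326] [-0.77309323  0.1891158  -3.71220889]
```

View pics/w3.png

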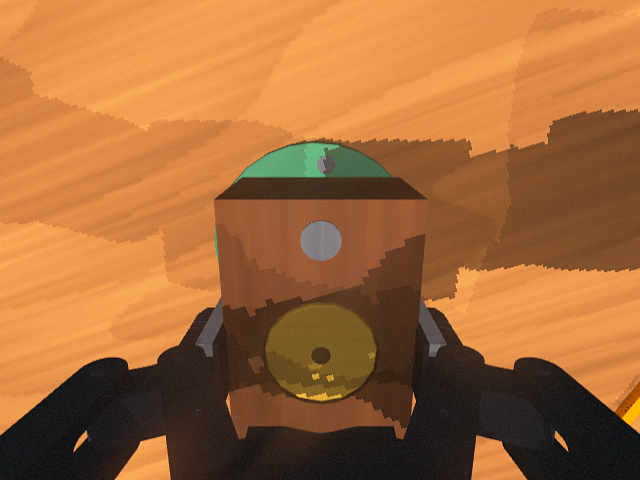

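View pics/s3c.png

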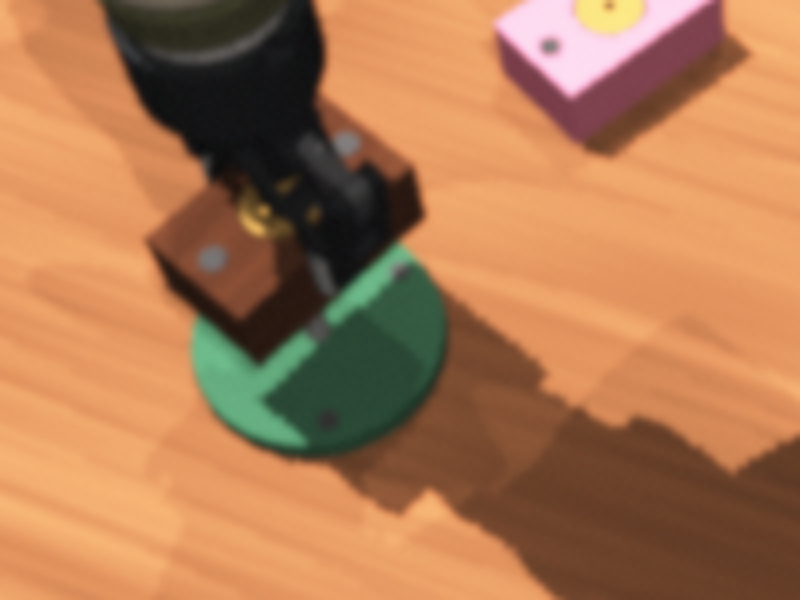

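View pics/t3c.png

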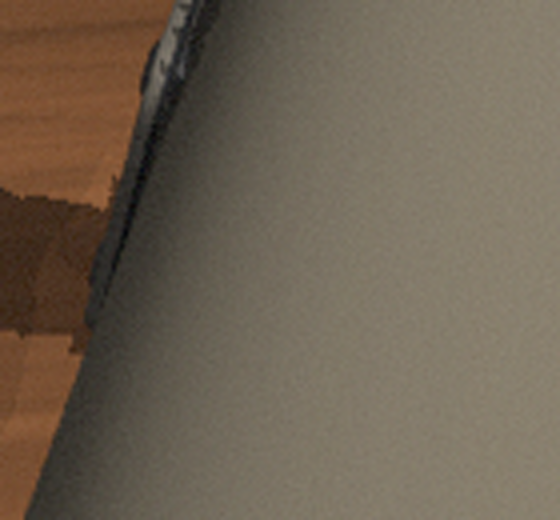

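In the wrist view the green arc runs through about (245,173), (280,150), (315,142), (350,149) and (385,170), with a left edge at (216,240). I'll fit a circle relative to the block centre.

```bash
python3 - <<'E'
from h import *
from scipy.optimize import least_squares
d=load('w3'); s=r.get_state(); q=s['tool_rot']; M=R.from_quat([q[1],q[2],q[3],q[0]]).as_matrix()
h=cv2.cvtColor(d['c'],cv2.COLOR_RGB2HSV); m=cv2.inRange(h,(55,60,30),(95,255,255)); m[260:]=0
pts=[]
for u in range(246,392,4):
    v=np.nonzero(m[:,u])[0]
    if len(v): pts.append((u,v[0]))
for v in range(225,260,5):
    u=np.nonzero(m[v,:])[0]
    if len(u): pts.append((u[0],v))
print(pts[::4],pts[-5:])
P=np.array([pt(d,u,v,.015)[:2] for u,v in pts])
f=least_squares(lambda c:np.hypot(*(P-c).T)-.06,[.55,-.14],loss='soft_l1',f_scale=.001); print(f.x,np.abs(f.fun).max())
b=pt(d,321,355,.130); print('block',b)
e=np.r_[f.x-b[:2],0]; print('to go tool mm',M.T@e*1000)
E
```

```text
[(246, np.int64(169)), (262, np.int64(157)), (278, np.int64(150)), (294, np.int64(145)), (310, np.int64(143)), (326, np.int64(144)), (342, np.int64(148)), (358, np.int64(153)), (374, np.int64(162)), (390, np.int64(176)), (np.int64(215), 245)] [(np.int64(215), 235), (np.int64(215), 240), (np.int64(215), 245), (np.int64(216), 250), (np.int64(217), 255)]
[ 0.5500537  -0.14394392] 0.0014669238345569394
block [ 0.54790324 -0.14040727  0.13      ]
to go tool mm [-3.1976821  -2.62814556 -0.00711158]
```

Both estimates agree within a few mm (margin 8 mm). I'll correct by (-2,-2) mm, then descend.

```bash
python3 -m pendant '[0,-2,-2,8,0,0,0, 0,0,0,12,0,0,0, 0,0,0,12,0,0,0, 0,0,0,8,0,0,0, 0,0,0,5,0,0,0, 0,0,0,3,0,0,0, 0,0,0,0,0,0,0]' 100
python3 -m pendant '[0,0,0,2,0,0,0, 0,0,0,2,0,0,0, 0,0,0,2,0,0,0, 0,0,0,2,0,0,0, 0,0,0,2,0,0,0]'
```

```text
time: 5.12
ee_pos: [0.5519, -0.1445, 0.0488]
tool_rot: [-0.001, 0.168, 0.986, 0.0]
ft_force: [-0.0, -0.6, -3.7]
grip_width: 0.0584
time: 5.53
ee_pos: [0.5527, -0.1451, 0.0403]
tool_rot: [0.001, 0.168, 0.986, -0.0]
ft_force: [-2.1, 0.4, 4.4]
grip_width: 0.0588
```

Contact began with the underside at about 0.032. The block floor would have met the tip at 0.045, so the post is in the hole. I'll keep pressing slowly.

```bash
python3 -m pendant '[0,0,0,2,0,0,0, 0,0,0,2,0,0,0, 0,0,0,2,0,0,0, 0,0,0,2,0,0,0, 0,0,0,2,0,0,0]'
python3 -m pendant '[0,0,0,2,0,0,0, 0,0,0,1.5,0,0,0, 0,0,0,1.5,0,0,0, 0,0,0,0,0,0,0]'
```

```text
time: 5.95
ee_pos: [0.5526, -0.1451, 0.0295]
tool_rot: [0.0, 0.168, 0.986, -0.0]
ft_force: [-1.2, -0.2, 5.9]
grip_width: 0.0586
time: 6.28
ee_pos: [0.5526, -0.1451, 0.0247]
tool_rot: [0.0, 0.168, 0.986, -0.0]
ft_force: [-1.3, 1.4, 6.0]
grip_width: 0.0583
```

```bash
python3 -m pendant '[0,0,0,1,0,0,0, 0,0,0,1,0,0,0, 0,0,0,0,0,0,0]'
python3 -m pendant '[0,0,0,1,0,0,0, 0,0,0,0,0,0,0]'
python3 -m pendant '[0,0,0,1,0,0,0, 0,0,0,0,0,0,0]'
```

```text
time: 6.53
ee_pos: [0.5526, -0.1451, 0.0246]
tool_rot: [0.001, 0.168, 0.986, -0.0]
ft_force: [-7.6, 2.0, 20.6]
grip_width: 0.0585
time: 6.7
ee_pos: [0.5526, -0.1451, 0.0246]
tool_rot: [0.001, 0.168, 0.986, -0.0]
ft_force: [-8.5, 3.1, 27.9]
grip_width: 0.0585
time: 6.87
ee_pos: [0.5526, -0.1451, 0.0246]
tool_rot: [0.001, 0.168, 0.986, -0.0]
ft_force: [-11.7, 3.7, 35.3]
grip_width: 0.0588
```

It is on a hard stop at ~35 N, which matches the base. Easing off the pressure, then looking.

```bash
python3 -m pendant '[0,0,0,-3,0,0,0, 0,0,0,0,0,0,0]'
python3 - <<'E'
from h import *
snap('wrist','w4.png');snap('scene','s4.png')
s=r.get_state();print(s['ee_pos'],s['ft_force'])
im=load('s4')['c'][190:340,150:350,::-1]; cv2.imwrite('pics/s4c.png',cv2.resize(im,None,fx=4,fy=4,interpolation=cv2.INTER_CUBIC))
E
```

```text
time: 7.03
ee_pos: [0.5525, -0.145, 0.0247]
tool_rot: [0.001, 0.168, 0.986, -0.0]
ft_force: [-4.6, 2.2, 13.7]
grip_width: 0.0585
[ 0.55245469 -0.14497451  0.02463561] [-5.0218753   2.58804336 14.70784896]
```

View pics/w4.png

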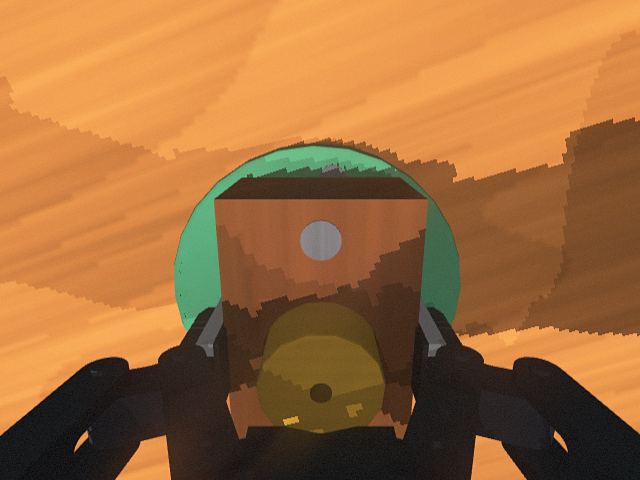

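View pics/s4c.png

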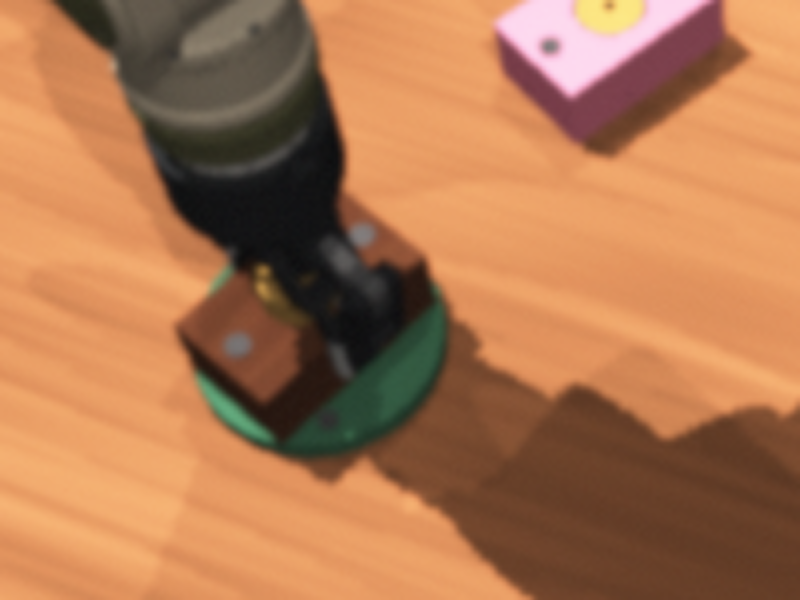

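The wrist view shows the bushing raised (spot at (321,393)), with the green base symmetric around the block. Now releasing and retreating.

```bash
python3 -m pendant '[0,0,0,-1.8,0,0,0, 0,0,0,0,0,0,0]' 
python3 -m pendant '[1,0,0,0,0,0,0, 1,0,0,0,0,0,0, 1,0,0,0,0,0,0, 1,0,0,0,0,0,0, 1,0,0,0,0,0,0, 1,0,0,0,0,0,0]'
python3 -m pendant '[1,0,0,-5,0,0,0, 1,0,0,-15,0,0,0, 1,0,0,-25,0,0,0, 1,0,0,-35,0,0,0, 1,0,0,-35,0,0,0, 1,0,0,-25,0,0,0, 1,0,0,0,0,0,0]'
python3 -m pendant '[1,25,25,0,0,0,0, 1,25,25,0,0,0,0, 1,25,25,0,0,0,0, 1,25,25,0,0,0,0, 1,25,25,0,0,0,0, 1,25,25,0,0,0,0, 1,0,0,0,0,0,0]'
python3 - <<'E'
from h import *
snap('wrist','w5.png');snap('scene','s5.png');snap('top','t5.png')
s=load('s5');im=s['c'][190:340,150:350,::-1]; cv2.imwrite('pics/s5c.png',cv2.resize(im,None,fx=4,fy=4,interpolation=cv2.INTER_CUBIC))
E
```

```text
time: 7.3
ee_pos: [0.5519, -0.1448, 0.0247]
tool_rot: [-0.0, 0.168, 0.986, 0.0]
ft_force: [-2.2, 0.8, 4.7]
grip_width: 0.0587
time: 7.8
ee_pos: [0.5522, -0.1449, 0.0251]
tool_rot: [-0.0, 0.168, 0.986, 0.0]
ft_force: [0.6, 0.4, -0.3]
grip_width: 0.0855
time: 8.38
ee_pos: [0.5555, -0.1462, 0.172]
tool_rot: [0.005, 0.168, 0.986, -0.001]
ft_force: [0.7, -0.8, 0.5]
grip_width: 0.0855
time: 8.97
ee_pos: [0.4564, 0.0506, 0.1649]
tool_rot: [-0.002, 0.166, 0.986, 0.001]
ft_force: [-1.1, 0.6, -0.4]
grip_width: 0.0854
```

View pics/s5c.png

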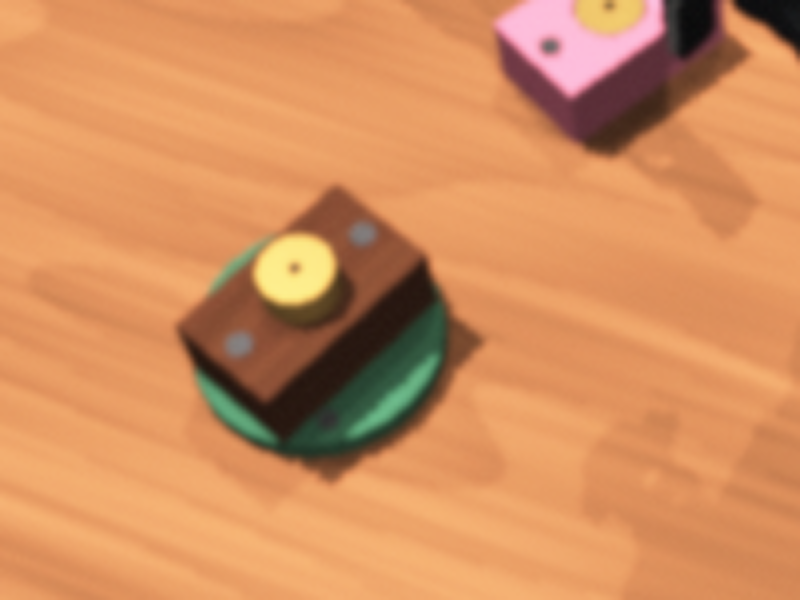

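View pics/t5.png

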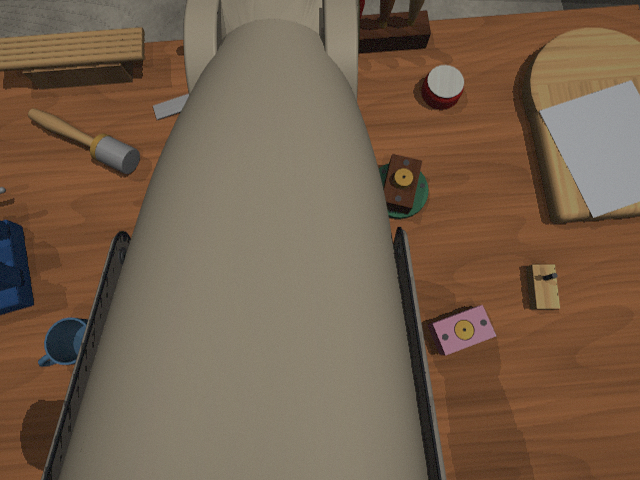

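View pics/s5.png

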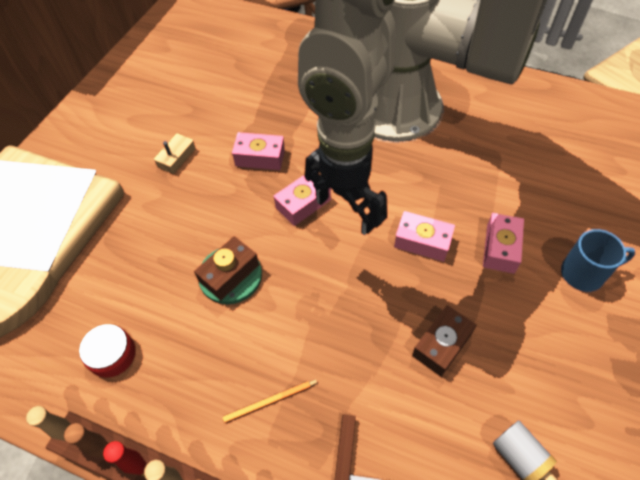

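The block sits on the base (crop screws at (238,344) and (362,234)) with the bushing proud, spot at (294,267). The steel block is unmoved at (445,336). One depth check of the heights before handing in.

```bash
python3 - <<'E'
from h import *
s=load('s5'); f=lambda x,y:(150+x/4,190+y/4)
for n,d in (('s',s),('t',load('t5'))):
  T=d['T'];K=d['K'];v,u=np.mgrid[0:480,0:640];z=d['z']
  W=np.stack([(u-K[0,2])/K[0,0]*z,(v-K[1,2])/K[1,1]*z,z],-1)@T[:3,:3].T+T[:3,3]
  k=(z>0)&(np.hypot(W[...,0]-.551,W[...,1]+.143)<.06)&(W[...,2]<.1)
  P=W[k]; b=P[(P[:,2]>.066)]; t=P[abs(P[:,2]-.057)<.006]
  A=np.c_[t[:,:2],np.ones(len(t))];c=np.linalg.lstsq(A,t[:,2],rcond=None)[0]
  print(n,'bushing z',np.median(b[:,2]),b.mean(0)[:2],'top z',np.median(t[:,2]),'tilt deg',np.degrees(c[:2]),len(b),len(t))
print('steel',pt(s,445,336),r.get_state()['time'])
E
```

```text
s bushing z 0.0746024746097585 [ 0.55163994 -0.14091999] top z 0.05716105369910396 tilt deg [-0.32845545 -0.61620149] 312 1358
t bushing z 0.07435010958251659 [ 0.54980142 -0.1401455 ] top z 0.05672897475216865 tilt deg [ 0.00522491 -0.09795623] 286 1226
steel [0.53678532 0.26362171 0.04312674] 9.1167
```

Top at 0.057 and bushing at 0.0745, so it stands about 18 mm proud as specified. Handing in.

```bash
python3 -c "
from workcell import r
print(r.finish_job())"
```

```text
the job is handed in; nothing more can be done
None
```

The dark walnut block with the brass bushing is sitting level on the green base, with its bushing pushed up about 18 mm. I gripped it across its 60 mm width, set it over the post, pressed it slowly to a hard stop, then let go and moved the arm clear. The press force at the stop was about 35 N, and the job was handed in at about 9.1 s.

- **Height:** both fixed cameras put the block's top at 0.057 m and the bushing's top at 0.0745 m. That matches the block being fully down.
- **Level:** measured tilt is 0.7° or less, about what depth noise gives.
- **Steel block:** within 2 mm of where it was first measured. No pink block was touched.
- **Disagreement:** the cameras and arm readings differed by 2–4 mm on the post and block centre. I split the difference; the post has 8 mm of clearance in the hole, and it went in without touching the block's floor.

No check failed.

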